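Move the drilled block from the vice to the spring clamp and hold the clamp shut

ROBOT

A 6-joint arm with a two-finger parallel gripper is mounted at the origin on a cart in front of the work surface, level with it; the furniture and walls round the work are solid. World frame = base frame: x ahead of the robot, y to its left, z up, the work surface at z = 0. Lengths are in m, angles in rad, forces in N, time in s.
With the tool pointing down it reaches from about 0.35 to 1 m from the base axis. Payload 7.1 kg.
Tool frame: the origin (TCP) lies between the finger pads; the fingertips stand 22 mm ahead of it and the grasp point (between the pads) lies 3 mm ahead of it; z points along the fingers, y is the line along which they close (so a half turn about z gives the same grasp; the last joint's range is limited). The gripper opens to 85 mm and grips with 20 to 120 N. Pads are 22 mm wide; open, the fingers measure 114 mm over their backs; the gripper's body (76 mm by 85 mm) begins 54 mm behind the grasp point. The pads swing forward as they close: fully open they stand 13 mm farther back than shut.
Start: joints at [1.263, 0.423, 1.63, -0, 1.089, -0.019], TCP at [0.178, 0.599, 0.253] pointing down, gripper open.
Joint ranges: [-3, 3], [-0.9, 2.11], [0.09, 2.58], [-1.31, 4.45], [0.11, 2.69], [-2.54, 2.54]. Speed limits (rad/s): [2.39, 2.39, 3.01, 3.14, 3.14, 3.14].

INTERFACE

Orientations are given as a rotation vector (axis times angle).
In Python, from rig import manip gives the robot as it stands. The module is installed in compiled form; this text tells all that it offers. Calls block until the motion is done:
- manip.move_to(position, orientation): joint-space move of the TCP to a pose.
- manip.servo_line(position, orientation=None, rate=0.15): straight line of the TCP; orientation=None keeps the orientation; rate is the mean speed in m/s.
- manip.set_joints(angles): joint-space move.
- manip.command_gripper(opening, f_grip=None): finger opening in m; f_grip is the grip in N (None keeps the last); returns when the fingers have stopped.
- manip.hold(seconds).
- manip.solve_ik(position, orientation): joint angles nearest the present ones, or None.
- manip.camera(name): name is "side" or "top"; returns a dict with "image" (400x640x3 uint8, red, green, blue), "fx", "fy", "cx", "cy" (pixels), "k1" (the pictures are not rectified: a ray, as slopes to the right and down, at radius r is drawn at 1 + k1 r^2 times it, then the intrinsics apply), "cam_to_world" (4x4, takes a point from camera to world coordinates). Camera axes: x right, y down, z forward; pixel columns grow to the right and rows downward; lengths in m; the calibration is good to about 2 mm. A picture is of the moment at which its call begins. There is no depth.
A pose or a line that the arm cannot do raises manip.IKError and nothing moves.
- manip.sign_off(): hands the job in; it is judged then, once.
Readings, each from a call of its own:
- manip.get_time(): time.
- manip.get_joint_positions(): joint angles.
- manip.get_joint_vel(): joint speeds.
- manip.get_tau(): joint torques, N m.
- manip.get_position(): TCP position.
- manip.get_ee_rot(): TCP orientation.
- manip.get_contact_force(): force on the tool from outside, world axes, zero at the start.
- manip.get_torque(): the same for the moment, N m.
- manip.get_width(): finger opening in m.
- manip.get_grip_force(): force on a finger pad.
Only numpy, scipy, OpenCV 4.12 (cv2) and the standard library are available. Lean on these libraries where they do the work, as an engineer would, in place of code of your own. Each camera call takes 0.05 s, during which the arm holds its last target. There are 200 camera calls.

TASK

Pull open the jaw of the small steel vice behind the blue cabinet by its post (not the big green vice), lift the drilled block out and stand it upright in the nest of the spring-return push clamp, then let go of it. Then push the clamp's paddle in about 35 mm, so that its pointer stands between the two pins and the pad presses the block square against the stop, and finish while still holding the paddle there (it springs back if let go). Leave the tape measure, the tin and the tube offcuts where they are.

Things in the scene. Friction and masses are not known exactly. Their poses are not given: they have to be found in the camera images.
- vice: Dark steel quick-slide vice, base 155 x 60 x 12 mm, fixed on the table behind the blue cabinet (robot's view). Origin: underside, below the middle of the clamped block; z up. The block stands on the base's top, 12 mm up. The fixed jaw (36 mm wide in y, top 42 mm up) has its face at about x = +13 mm; the sliding jaw, on the other side, opens along the vice's -x.
- vice_jaw (a joint): Opening of the sliding jaw, m: 0 to 0.003 as found, closed on the block with a little play, 0.035 fully open. Friction 5 N, no screw, no spring: it stays where it is left. It needs at least 10 mm more room before the block is lifted.
- jaw_post (a point): Centre of the top of the upright round steel post on the sliding jaw: 14 mm diameter, its top 85 mm above the table, free for its upper 54 mm (upper 43 mm towards the jaw face, which is 42 mm high and 10 mm off). It stands 53 mm on the -x side of the vice's origin when closed and moves with the jaw. The block is 33 mm off.
- block: Drilled aluminium block, 26 (x) x 50 (y) x 48 (z) mm, about 0.17 kg, two 10 mm holes through its broad faces. Origin: centre of its underside, z up. It starts standing in the vice, x and y along the vice's; its ends (50 mm apart in y) stand 7 mm out of the jaws on each side and are free to grip.
- clamp: Spring-return push clamp, fixed, left of the blue cabinet (robot's view): aluminium base 250 (x) x 110 (y) x 14 mm. Origin: centre of the underside, z up. The slide pushes along +x. From -x to +x: paddle, guide block (x 0 to 25 mm, 50 mm high), sprung rubber pad (face at x = +49 mm at rest), nest, fixed stop (face at x = +95 mm, 80 mm wide, 50 mm high).
- nest (a point): Centre of the clamp's nest on the base's top (14 mm above the table), at x = +72, y = 0 in the clamp's frame, axes as the clamp's; the best place for the block's underside. 46 mm between pad and stop for the block's 26 mm; two lips, 8 mm high and 60 mm apart in y, flank its 50 mm length. The block's x goes along the clamp's x, either way round.
- clamp_slide (a joint): Travel of the clamp's slide, m: 0 at rest, 0.050 at the end stop; the pointer on the paddle's +y edge is between the two pins from 0.029 to 0.041. Return spring 1.5 N plus 200 N/m. The pad shoves the block to the stop; past 0.020 the sprung pad adds 2 N plus 350 N/m (about 16 N in all at 0.035).
- paddle (a point): Middle of the top edge of the rear (push) face of the black paddle: an upright plate 10 mm thick, 60 mm wide in y, from 18 to 80 mm above the table, facing the clamp's -x. At rest it is at x = -85 mm in the clamp's frame and it moves with the slide. It can be pushed from behind with closed fingers or pinched; the base's top behind it, 14 mm high, is free for 40 mm.
- clamp_pad: The clamp's rubber pad, 8 x 40 x 22 mm, 18 to 40 mm above the table, at the front of the slide, sprung on it by 35 mm. Its origin equals the clamp's at rest.
- parts_drawers: Blue parts cabinet, 0.235 m high, fixed: covers about x 0.24 to 0.56, y -0.02 to 0.20 m of the table. It stands between the robot and the vice, so reach over it. Not part of the job.
- tape_measure: Yellow tape measure standing near the clamp, 39 x 83 x 66 mm; leave alone.
- tube_offcut: Grey mitred tube offcut, 66 mm diameter, 86 mm high, standing behind the vice; leave alone.
- grease_tin: Round tin, 68 mm diameter, 53 mm high, standing between vice and clamp, farther from the robot; leave alone.
Things that resemble listed ones, but are neither listed nor needed, are in the scene too. Several things have the shape of the block; the one meant has the colours described above.

How it is judged:
On the way, in this order (a step that is already met when the one before it is completed fails the run):
1. the vice jaw is slid open at least 10 mm with the block still standing in the vice (value of joint vice_jaw above 0.01 m and horizontal distance between block and vice below 0.03 m and height (world z) of block below 0.03 m), for 0.1 s.
2. the block is lifted out, its underside at least 70 mm above the table (height (world z) of block above 0.07 m), for 0.1 s.
3. the block stands upright in the clamp's nest, let go, the slide still back (y of block in the frame of clamp between -0.008 and 0.008 m and z of block in the frame of clamp between 0.01 and 0.019 m and angle between block's own z axis and vertical below 0.08 rad and x of block in the frame of clamp between 0.056 and 0.086 m and contact force between each of the arm, the fingers and block below 0.1 N and value of joint clamp_slide below 0.012 m), for 0.2 s.
At the end, for the whole second after the job is handed in: The robot steadily holds the slide at 29 to 41 mm (pointer between the pins), pushing over 4 N; the pad presses the block with over 3 N; the block stands upright in the nest within 8 mm of its middle line, within 4 mm of the stop and square to it (0.08 rad), untouched by the robot (value of joint clamp_slide between 0.029 and 0.041 m and contact force between clamp_pad and block above 3 N and contact force between the arm and clamp above 4 N and contact force between the arm and block below 0.1 N and linear speed of block below 0.02 m/s and velocity of joint clamp_slide between -0.01 and 0.01 m/s and y of block in the frame of clamp between -0.008 and 0.008 m and z of block in the frame of clamp between 0.01 and 0.019 m and angle between block's own z axis and vertical below 0.08 rad and x of block in the frame of clamp between 0.078 and 0.086 m and angle between the x axis of block and the x axis of clamp, either way round below 0.08 rad); the arm keeps its last pose, push and grip.
It fails at once if the tape measure is shifted more than 30 mm (distance of tape_measure from where it was at the start of the episode above 0.03 m).
It fails at once if the tube offcut is shifted more than 30 mm (distance of tube_offcut from where it was at the start of the episode above 0.03 m).
It fails at once if the tin is shifted more than 30 mm (distance of grease_tin from where it was at the start of the episode above 0.03 m).
It also fails if it takes over 56 s, if anything falls off the work surface, if the arm or the gripper's body presses on something with over 40 N, if the wrist force passes 120 N, or if a joint passes its speed limit or range.

## Working session

There is one attempt and no reset: what is moved stays moved. The work goes in short steps, each a Python script; the robot and the scene stay as the last script left them, time stands still between calls to the robot, and variables do not carry over. Pictures are saved under pics/ and viewed, at most 10 in all, crops included, and the job is handed in when it is done.

```bash
mkdir -p pics
cat > h.py <<'E'
import numpy as np, cv2
from scipy.spatial.transform import Rotation as R
from rig import manip as m
def snap(n):
    c=m.camera(n); np.save(f'pics/{n}.npy',{k:c[k] for k in c},allow_pickle=True); return c
def ld(n): return np.load(f'pics/{n}.npy',allow_pickle=True).item()
def p2w(c,u,v,z):
    K=np.array([[c['fx'],0,c['cx']],[0,c['fy'],c['cy']],[0,0,1.]])
    q=cv2.undistortPoints(np.array([[[u,v]]],float),K,np.array([c['k1'],0,0,0.]))[0,0]
    T=np.array(c['cam_to_world']); d=T[:3,:3]@[q[0],q[1],1]; o=T[:3,3]
    return o+d*(z-o[2])/d[2]
def w2p(c,P):
    T=np.array(c['cam_to_world']); q=T[:3,:3].T@(np.array(P)-T[:3,3]); x,y=q[:2]/q[2]; s=1+c['k1']*(x*x+y*y)
    return np.array([c['fx']*x*s+c['cx'],c['fy']*y*s+c['cy']])
def crop(c,name,u0,v0,u1,v1,s):
    im=cv2.cvtColor(np.asarray(c['image'])[v0:v1,u0:u1],cv2.COLOR_RGB2BGR)
    cv2.imwrite(f'pics/{name}.png',cv2.resize(im,None,fx=s,fy=s,interpolation=cv2.INTER_CUBIC))
def down(yaw): # tool z down, tool y (closing line) at yaw+90deg; tool x at yaw
    return (R.from_euler('z',yaw)*R.from_euler('x',np.pi)).as_rotvec()
E
python3 - <<'E'
from h import *
for n in('top','side'):
    c=snap(n); crop(c,n+'0',0,0,640,400,1.25); print(n,c['fx'],c['k1'],np.round(c['cam_to_world'],3).tolist())
print(m.get_time(),m.get_ee_rot(),m.get_position())
E
```

```text
top 441.7394934765984 0.03798764997326799 [[0.02, -0.996, 0.083, 0.415], [-1.0, -0.02, 0.001, 0.212], [0.001, -0.083, -0.997, 1.283], [0.0, 0.0, 0.0, 1.0]]
side 427.49546422399123 -0.07187470994362423 [[-0.997, -0.057, 0.055, 0.454], [-0.078, 0.566, -0.821, 1.128], [0.015, -0.822, -0.569, 0.721], [0.0, 0.0, 0.0, 1.0]]
0.1 [-4.52006182e-01 -3.10870304e+00  2.17780377e-03] [0.17785882 0.5986738  0.25261874]
```

View pics/top0.png

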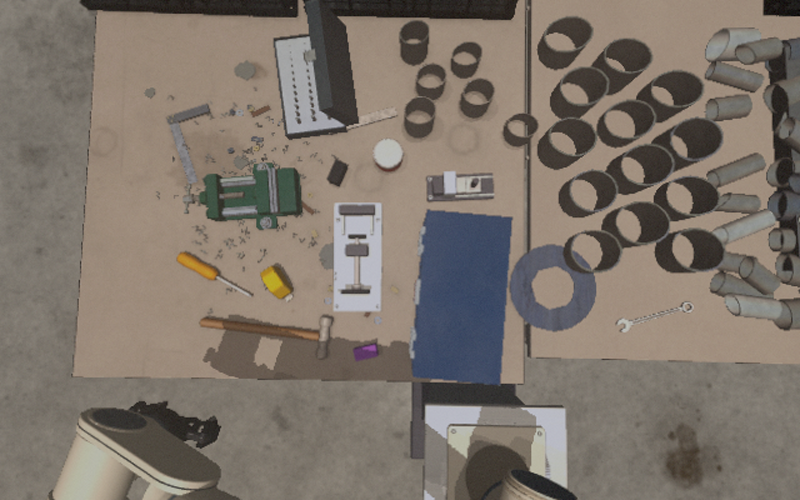

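View pics/side0.png

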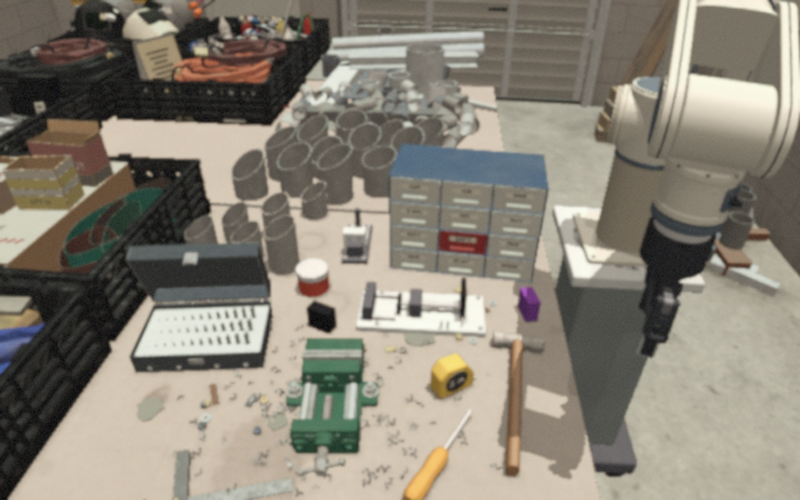

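Candidates with the block's shape: the light block in the vice at top view (457,183), the black one at (338,172) and the purple one at (366,352). The aluminium-coloured one in the dark steel vice fits. I'll confirm it and measure the clamp in enlarged crops.

Run:
```python
from h import *
c=ld('top')
a=np.asarray(c['image'])
A=cv2.resize(a[125:175,330:410],None,fx=10,fy=10,interpolation=cv2.INTER_CUBIC)[:480]
cv2.imwrite('pics/v1.png',A[:,:,::-1])
B=cv2.resize(a[155:255,255:315],None,fx=6,fy=6,interpolation=cv2.INTER_CUBIC)
s=ld('side'); S=cv2.resize(np.asarray(s['image'])[160:275,265:400],None,fx=5.2,fy=5.2,interpolation=cv2.INTER_CUBIC)[:600,:440]
im=np.zeros((600,800,3),np.uint8); im[:,:360]=B; im[:S.shape[0],360:]=S
cv2.imwrite('pics/c1.png',im[:,:,::-1])
```

```text
(no output)
```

View pics/v1.png

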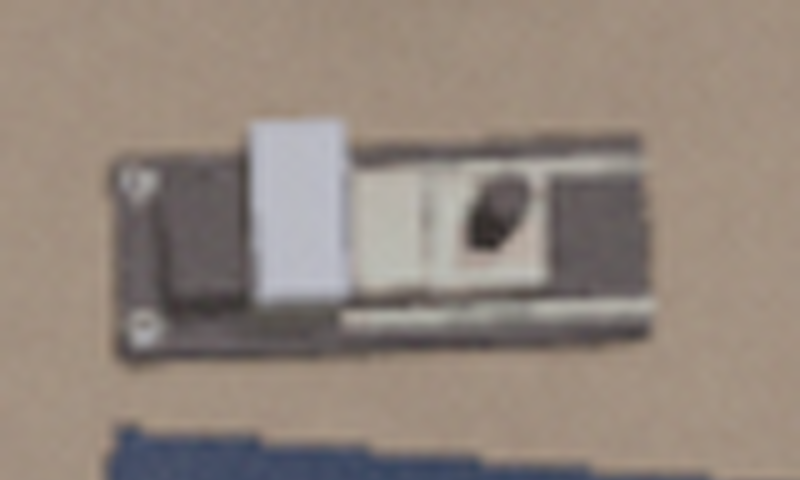

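View pics/c1.png

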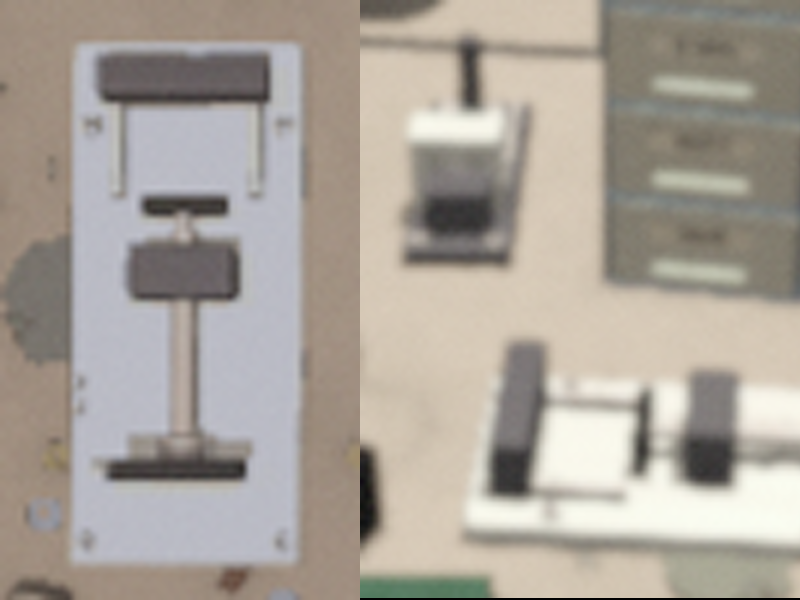

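The light aluminium block stands in the dark vice's jaws, with its top corners at crop (248,122), (342,120), (348,298) and (256,302). The post leans to crop (515,190), so the jaw opens to the right (world -y). The clamp's base corners are at (73,43), (300,43), (300,563) and (72,563) in the second crop, with the paddle at the robot's side.

Run:
```python
from h import *
c=ld('top')
f=lambda u,v,z:p2w(c,330+(u-4.5)/10,125+(v-4.5)/10,z)
B=np.array([f(*p,.060) for p in[(248,122),(342,120),(348,298),(256,302)]]);print('block',B.mean(0),B.round(3)[:,:2].tolist())
V=np.array([f(*p,.012) for p in[(115,157),(640,135),(652,335),(122,358)]]);print('vice',V.mean(0),V.round(3)[:,:2].tolist(), np.degrees(np.arctan2(*(V[0]+V[3]-V[1]-V[2])[[1,0]])))
print('post',f(515,190,.085))
g=lambda u,v,z:p2w(c,255+(u-2.5)/6,155+(v-2.5)/6,z)
C=np.array([g(*p,.014) for p in[(73,43),(300,43),(300,563),(72,563)]]);print('clamp',C.mean(0),C.round(3)[:,:2].tolist(),np.degrees(np.arctan2(*(C[0]+C[1]-C[2]-C[3])[[1,0]])))
print('paddle rear L,R top',g(105,478,.08),g(246,476,.08))
s=ld('side')
for p in [(470,40,.085)]: print('post side',p2w(s,265+(p[0]-360)/5.2,160+p[1]/5.2,p[2]))
for k in ((408,120),(505,120)): print('blk side top',p2w(s,265+(k[0]-360)/5.2,160+k[1]/5.2,.06))
```

```text
block [0.64871437 0.11597687 0.06      ] [[0.674, 0.13], [0.675, 0.104], [0.624, 0.102], [0.623, 0.127]]
vice [0.64784644 0.08777599 0.012     ] [[0.673, 0.166], [0.682, 0.013], [0.623, 0.009], [0.614, 0.163]] 93.58325777596218
post [0.65073108 0.0586646  0.085     ]
clamp [0.48126306 0.32198229 0.014     ] [[0.605, 0.38], [0.607, 0.271], [0.358, 0.265], [0.356, 0.373]] 1.5178784284503681
paddle rear L,R top [0.39705101 0.35072076 0.08      ] [0.39918393 0.2871464  0.08      ]
post side [0.64711097 0.06095309 0.085     ]
blk side top [0.67514739 0.10837522 0.06      ]
blk side top [0.62194054 0.10300274 0.06      ]
```

Run:
```python
from h import *
o=down(np.radians(93.5))
m.move_to([.63,.33,.30],o); m.command_gripper(.05,f_grip=60)
m.servo_line([.652,.061,.22],o,rate=.2)
print(m.get_time(),m.get_contact_force(),m.get_joint_positions(),m.get_position())
c=snap('side');t=snap('top')
S=np.asarray(c['image'])[80:280,200:480]; T=np.asarray(t['image'])[100:200,310:450]
im=np.vstack([cv2.resize(S,(420,300)),cv2.resize(T,(420,300))])
cv2.imwrite('pics/hov.png',im[:,:,::-1])
```

```text
4.0083 [ 0.23097641  0.38511574 -0.39037697] [7.63524340e-02 5.02406070e-01 1.58407943e+00 2.42021648e-04
 1.05445293e+00 1.42237753e-02] [0.65213723 0.06188291 0.22037354]
```

View pics/hov.png

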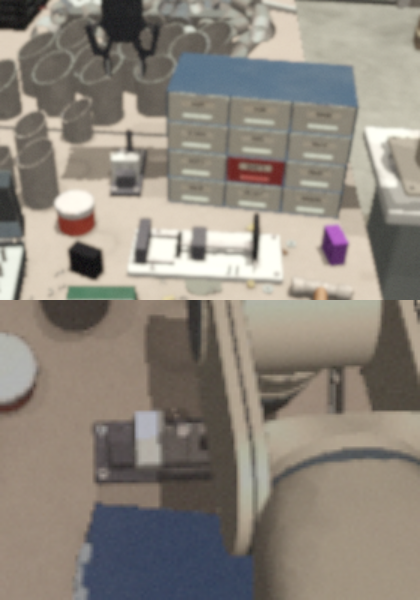

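The gripper hangs clear behind the cabinet (fingers at about (115,45)), above the post at (127,140). I'll descend and pull the jaw.

Run:
```python
from h import *
o=down(np.radians(93.5)); d=np.array([np.cos(np.radians(93.5)),np.sin(np.radians(93.5)),0])
P=np.array([.652,.061,0])
for z in (.16,.11,.068):
    m.servo_line(P+[0,0,z],o,rate=.12); f=m.get_contact_force(); print(z,f.round(1) if hasattr(f,'round') else f,m.get_time())
    if np.linalg.norm(f)>15: raise SystemExit
m.command_gripper(0.0,f_grip=50); print('w',m.get_width(),m.get_grip_force(),m.get_contact_force())
Q=P+[0,0,.068]-d*.024
m.servo_line(Q,o,rate=.05); print(m.get_position(),m.get_width(),m.get_contact_force(),m.get_time())
m.command_gripper(.05); m.servo_line(Q+[0,0,.12],o,rate=.15)
snap('side'); c=ld('side'); crop(c,'side_open',255,140,355,215,8); print(m.get_time())
```

```text
0.16 [ 0.1 -0.1  0.6] 4.7583
0.11 [-0.4 -0.1  0.1] 5.325
0.068 [-0.1 -0.5  0.4] 5.825
w 0.012549624288922959 48.694785833358765 [-6.85228289 -0.41843786  7.17184514]
[0.65223265 0.03708107 0.06883295] 0.01227816326352298 [-6.82479361  0.55739032  6.92932687] 6.8833
8.325
```

View pics/side_open.png

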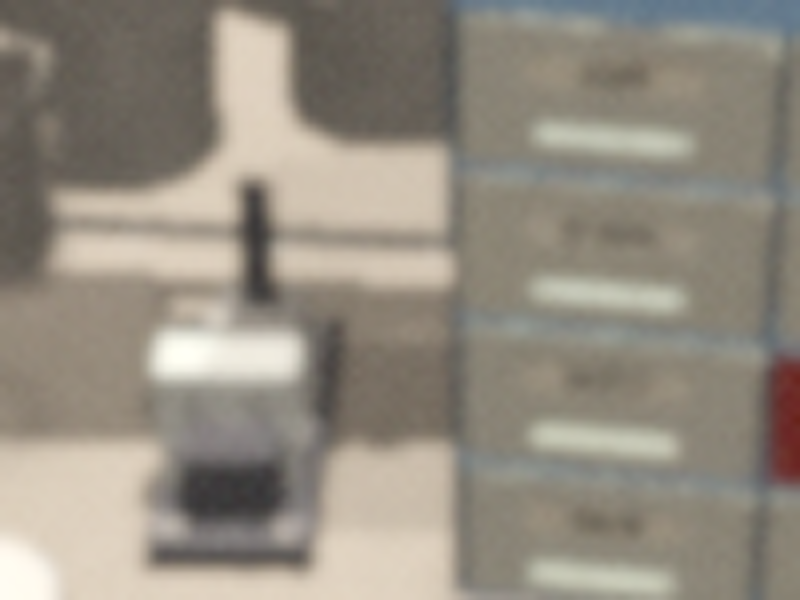

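The post top is now at side (287,163), having moved away, and the block still stands with its top front edge at crop (148,380)–(302,382). Now I'll check the numbers and grip the block.

Run:
```python
from h import *
s=ld('side'); f=lambda u,v,z:p2w(s,255+(u-3.5)/8,140+(v-3.5)/8,z).round(4)
print('post',f(255,180,.085),'blk front',f(148,380,.06),f(304,382,.06),'back',f(158,328,.06),f(304,330,.06))
o=down(np.radians(93.5)); P=np.array([.6487,.1155,0])
m.command_gripper(.078)
m.servo_line(P+[0,0,.16],o,rate=.2)
for z in (.10,.06):
    m.servo_line(P+[0,0,z],o,rate=.12); F=m.get_contact_force(); print(z,F.round(1),m.get_time())
    if np.linalg.norm(F)>15: raise SystemExit
t=snap('top')
m.command_gripper(.03,f_grip=40); print(m.get_width(),m.get_grip_force(),m.get_contact_force().round(1))
m.servo_line(P+[0,0,.09],o,rate=.06); print(m.get_width(),m.get_contact_force().round(1),m.get_time())
m.servo_line(P+[0,0,.20],o,rate=.15); print(m.get_width(),m.get_contact_force().round(1),m.get_time())
c=snap('side'); crop(c,'lift',235,80,355,230,4)
```

```text
post [0.6514 0.0281 0.085 ] blk front [0.6747 0.1294 0.06  ] [0.6197 0.1251 0.06  ] back [0.6773 0.095  0.06  ] [0.6246 0.091  0.06  ]
0.1 [-0.3  0.1  0.3] 9.9333
0.06 [-0.4 -0.5  0.1] 10.4167
0.04906939709733596 42.689611315727234 [-1.5  0.9  5.5]
0.04908048172814745 [ 0.   0.6 -1.1] 11.4917
0.048849542082693174 [-0.3  0.7 -1.9] 12.375
```

View pics/lift.png

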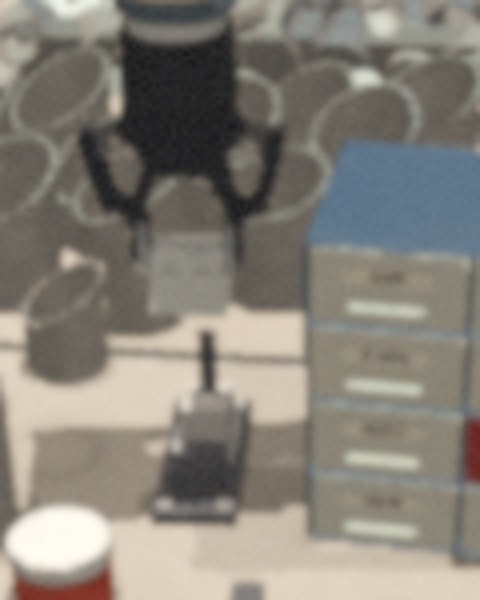

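The block is held upright between the fingers, with its faces at about (190,275), and the vice is empty. Next I carry it to the nest.

Run:
```python
from h import *
o=down(np.radians(93.5)); o2=down(np.radians(181.5))
m.servo_line([.64,.30,.20],o,rate=.2)
N=np.array([.5533,.3239,0])
m.move_to(N+[0,0,.16],o2); print(m.get_time(),m.get_joint_positions().round(2))
m.servo_line(N+[0,0,.085],o2,rate=.12)
t=snap('top'); c=snap('side')
A=np.asarray(t['image'])[150:260,240:330]; S=np.asarray(c['image'])[190:290,270:400]
im=np.zeros((600,800,3),np.uint8); im[:440,:360]=cv2.resize(A,(360,440)); im[:338,360:800]=cv2.resize(S,(440,338),interpolation=cv2.INTER_CUBIC)
cv2.imwrite('pics/nest.png',im[:440,:,::-1])
print(m.get_position(),m.get_width(),m.get_contact_force().round(1),m.get_time())
```

```text
14.8 [ 0.51  0.56  1.65 -0.    0.93 -1.08]
[0.55400681 0.32430783 0.0860503 ] 0.04908469858495909 [-0.1  0.7 -1.3] 15.675
```

View pics/nest.png

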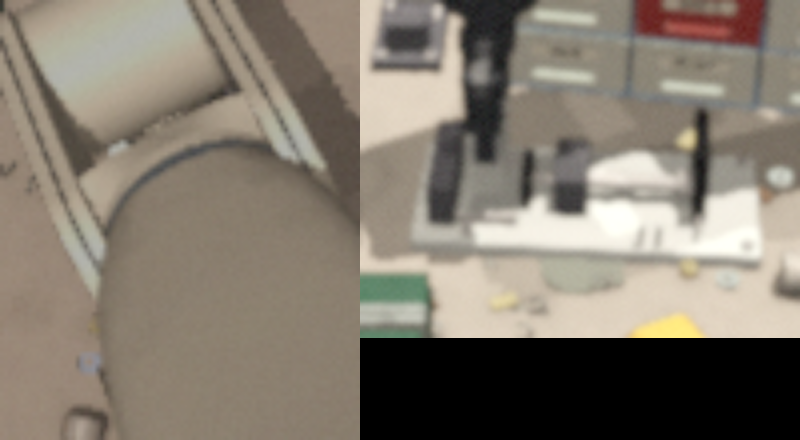

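In the side view the block hangs at (495,185), between the stop (445,170) and the pad (527,180), with room on both sides. I lower it and let go.

Run:
```python
from h import *
o2=down(np.radians(181.5)); N=np.array([.5533,.3239,0])
for z in (.070,.066,.064,.063,.062,.061):
    m.servo_line(N+[0,0,z],o2,rate=.04); f=m.get_contact_force(); print(z,m.get_position().round(4),f.round(1))
    if f[2]>3: break
m.command_gripper(.075); print(m.get_width(),m.get_contact_force().round(1)); m.hold(.3)
m.servo_line(N+[0,0,.16],o2,rate=.12)
m.command_gripper(0.0,f_grip=40)
m.move_to([.345,.3184,.16],o2); print(m.get_time(),m.get_joint_positions().round(2))
t=snap('top'); c=snap('side')
S=np.asarray(c['image'])[195:275,275:395]
cv2.imwrite('pics/placed.png',cv2.resize(S,(750,500),interpolation=cv2.INTER_CUBIC)[:,:,::-1])
```

```text
0.07 [0.5531 0.3238 0.0696] [ 0.2  0.6 -1.3]
0.066 [0.5531 0.3238 0.0657] [ 0.9  0.4 -1.2]
0.064 [0.5532 0.3238 0.0639] [-0.4 -0.6 -1.4]
0.063 [0.5534 0.324  0.0631] [-0.6  0.  -1.1]
0.062 [0.5535 0.324  0.0631] [-1.1 -2.1  7.4]
0.07525187334620621 [ 0.1 -0.5  0.6]
20.3833 [ 0.72  0.34  2.03 -0.    0.76 -0.88]
```

View pics/placed.png

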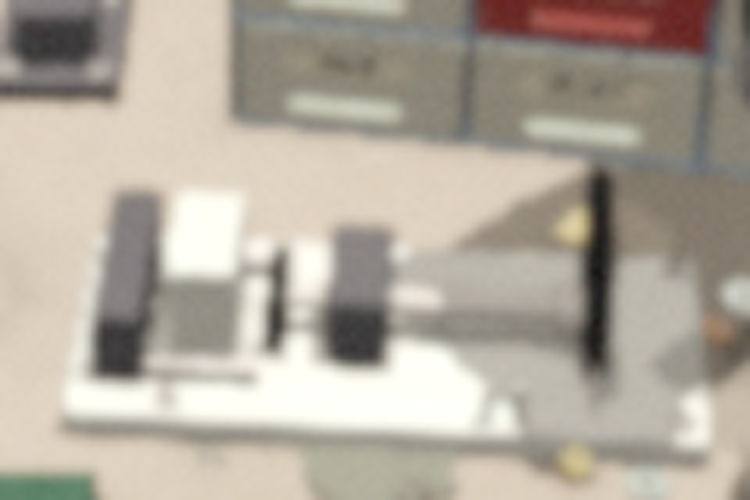

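The block stands upright in the nest at (205,270), close to the stop and clear of the pad. Now I push the paddle with closed fingers.

Run:
```python
from h import *
o2=down(np.radians(181.5)); Y=lambda x:.322+np.tan(np.radians(1.5))*(x-.4813)
m.servo_line([.355,Y(.355),.12],o2,rate=.15); m.servo_line([.366,Y(.366),.058],o2,rate=.12)
print(m.get_contact_force().round(1),m.get_time())
for x in list(np.arange(.372,.412,.004))+[.414,.416,.418,.420]:
    m.servo_line([x,Y(x),.058],o2,rate=.04); f=m.get_contact_force(); p=m.get_position(); print(round(x,3),p.round(4)[0],f.round(1))
    if -f[0]>15: break
print(m.get_time())
c=snap('side'); t=snap('top')
S=np.asarray(c['image'])[195:275,275:395]
cv2.imwrite('pics/push.png',cv2.resize(S,(750,500),interpolation=cv2.INTER_CUBIC)[:,:,::-1])
```

```text
[-0.2  0.1  0. ] 21.5833
0.372 0.3727 [-0.8  0.5  0.7]
0.376 0.3763 [-0.5  0.6  0. ]
0.38 0.3803 [ 0.2 -0.3 -0.3]
0.384 0.384 [-2.1 -0.7  0.3]
0.388 0.388 [-1.8 -0.8  0. ]
0.392 0.3921 [-3.5 -0.7 -0.5]
0.396 0.3959 [-4.   1.1  0.6]
0.4 0.3997 [-5.   0.7 -0.6]
0.404 0.4036 [-5.7  0.2 -0.1]
0.408 0.4066 [-9.6 -0.5  2.3]
0.414 0.4117 [-11.7  -0.1   3.2]
0.416 0.4132 [-12.8  -0.5   2.9]
0.418 0.4149 [-13.5  -0.9   3.1]
0.42 0.4167 [-13.6  -0.    4.3]
25.1833
```

View pics/push.png

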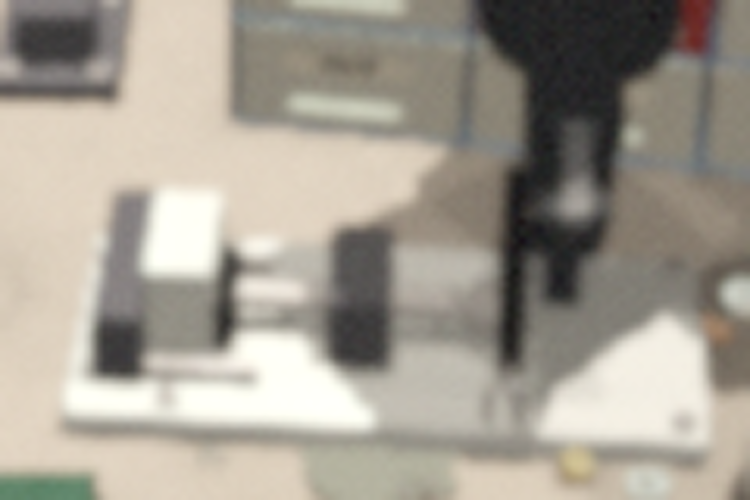

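The block is flush against the stop (at (180,270)). The paddle foot at (512,362) is between the pins at (488,410) and (525,410), at about 32 mm by force and travel. I add about 3 mm to centre it, then hand in.

Run:
```python
from h import *
o2=down(np.radians(181.5)); Y=lambda x:.322+np.tan(np.radians(1.5))*(x-.4813)
x=.4233
m.servo_line([x,Y(x),.058],o2,rate=.03); m.hold(.7)
F=[]
for i in range(5): F.append(m.get_contact_force()); m.hold(.05)
f=np.mean(F,0); print(m.get_position().round(4),f.round(1),m.get_joint_vel().round(4))
if 12<-f[0]<18: print(m.sign_off())
```

```text
[0.4194 0.3188 0.0571] [-16.   -0.6   4.6] [ 0.0014  0.0004  0.001  -0.0012 -0.0011  0.0014]
the job is handed in; nothing more can be done
None
```

The job is handed in: the jaw is open, the block stands in the nest against the stop, and the closed fingers hold the paddle at about 35 mm, pushing with about 16 N (estimated from force and travel; no verdict was returned).

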